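# Clamp a tube mould in the filling jig

## Robot

A 6-joint arm with a two-finger parallel gripper is mounted at the origin on the work surface. World frame = base frame: x ahead of the robot, y to its left, z up, the work surface at z = 0. Lengths are in m, angles in degrees, forces in N, time in s.
With the tool pointing down it reaches from about 0.3 to 0.75 m from the base axis. Payload 8.5 kg.
Tool frame: the origin (TCP) lies between the finger pads; the fingertips stand 17 mm ahead of it and the grasp point (between the pads) lies 2 mm behind it; z points along the fingers, y is the direction in which the jaws open and shut (so a half turn about z gives the same grasp; the last joint's range is limited). The gripper opens to 85 mm and grips with 20 to 120 N. Pads are 22 mm wide; open, the fingers measure 114 mm over their backs; the gripper's body (76 mm by 85 mm) begins 54 mm behind the grasp point. The pads swing forward as they close: fully open they stand 13 mm farther back than shut.
Start: joints at [-88.768, 21.807, 74.336, -0, 83.858, -12.336], TCP at [0.129, -0.535, 0.248] pointing down, gripper open.
Joint ranges: [-178.18, 178.18], [-50.72, 133.34], [12.68, 142.11], [-81.47, 261.47], [9.98, 163.14], [-165.26, 165.26]. Speed limits (degrees/s): [136.94, 136.94, 180, 180, 180, 180].

## Interface

Orientations are given as a 3x3 rotation matrix whose columns are the frame's x, y, z axes.
In Python, from rig import readout, eyes, env gives the robot as it stands.
- The arm moves only by the tool arm_command, never from a script. Its argument "rows" is text: rows parted by semicolons, each of 7 numbers parted by spaces: the closure, from 0 (fully open) to 1 (shut), then the shift along the tool's x, y, z in mm, then the turn, a rotation vector about the tool's x, y, z in degrees. In form: grip dx dy dz rx ry rz; .... A call has 1 to 5 rows; each row shifts and turns the commanded pose from where the row before left it, along the tool's axes as they then stand; what a row does not reach is not made up. A row lasts 1/12 s, in which the tool goes at most 41.7 mm and 7.16 degrees, less where a joint would pass 70% of its speed; a pose out of reach is approached as far as the arm can. A call with a gripper value outside its range is refused whole. The fingers move at their own pace and stop on an object; "squeeze" is the grip in N (left out, the last holds). Time passes only in rows, so rows that do not move let the fingers close. It gives the time, the measured TCP pose, the force and the opening at its end, in the units of the state.
- readout.observe(): the state, without advancing time (a new reading comes with each control period).
- eyes.get_image(name): name is "scene" or "top" or "wrist"; returns the picture (384x512x3 uint8, red, green, blue); there is no depth.
- eyes.camera_model(name): a dict with "mtx" (3x3 intrinsics, pixels), "view" (4x4, takes a point from world to camera coordinates). Camera axes: x right, y up, looking along -z (the intrinsics and any distortion apply to the point x, -y, -z); pixel columns grow to the right and rows downward; lengths in m; the calibration is good to about 2 mm. A picture is of the moment at which its call begins: read the wrist's pose just before it. camera_model takes no time and is no camera call; for the wrist camera it gives the pose at the moment of the call.
- env.close_job(): hands the job in, once; it reports no verdict.
The state is a dict: "time_s": time; "q": joint angles; "qvel": joint speeds; "joint_efforts": joint torques, N m; "position": TCP position; "tool_rot": TCP orientation; "ft_force": force on the tool from outside, world axes, zero at the start; "wrist_torque": the same for the moment, N m; "grip_width": finger opening in m.
Only numpy, scipy, OpenCV 4.12 (cv2) and the standard library are available. Lean on these libraries where they do the work, as an engineer would, in place of code of your own. Each camera call takes 0.05 s, during which the arm holds its last target. There are 200 camera calls.

## Task

Stand the tall tube mould upright in the V of the steel filling jig, free the jig's clamp knob, slide the jaw up until it holds the mould fully home in the V, and tighten the clamp knob again so that the jaw is locked there. Leave the two short moulds where they are, and let go of everything at the end.

Things in the scene. Friction and masses are not known exactly. Their poses are not given: they have to be found in the camera images.
- tall_mould: The tall one of three dark grey plastic tubes standing on the table, open at both ends: outer diameter 56 mm, bore 46 mm, height 135 mm, about 0.25 kg. Origin at the centre of its lower end, z along the tube.
- short_mould_a: A short tube of the same diameter (56 mm), 80 mm high; origin at the centre of its lower end. To be left alone.
- short_mould_b: Another short tube, 56 mm in diameter, 80 mm high; origin at the centre of its lower end. To be left alone.
- jig: The filling jig, fixed to the table: a steel base plate 130 mm (x) by 310 mm (y), 12 mm thick, origin at table height near the middle of the plate. The jaw slides along the jig's y axis. At the -y end stands a grey 90-degree V-block, 60 mm high above the plate, that opens towards +y; at the +y end is the sliding jaw, on two low rails (10 mm high, inner edges 46 mm either side of the middle).
- seat (a point): Point on top of the base plate (12 mm above the table) where the centre of the mould's lower end is when the mould is fully home in the V; axes as the jig's. The V walls touch the mould 45 degrees either side of -y.
- jaw (a joint): Travel of the sliding jaw, in m: 0 fully open (jaw face 110 mm from the seat point), growing as it moves in -y towards the V; stop at 0.095. Its face meets a mould that is home at about 0.082. With the clamp free it slides with about 2 N; with the clamp tight it holds against some 25 N.
- jaw_face (a point): Point in the middle of the flat jaw face (90 mm wide, from 22 to 75 mm above the table), 50 mm above the table; axes as the jig's: the face looks to -y.
- clamp (a joint): Angle of the clamp knob on top of the jaw, in rad: 0 fully free (its bar lies along the slide), growing clockwise seen from above to 1.5 fully tight (bar across the slide). The clamp starts to grip at about 0.5 and is tight from 1.15; free below 0.3.
- clamp_grip (a point): Middle of the clamp knob's black bar, on the knob's upright axis, 70 mm behind the jaw face and 98 mm above the table. The bar is 72 mm long along this point's y axis, 15 mm thick along its x axis and 28 mm high (84 to 112 mm above the table); the point turns with the knob and moves with the jaw.
Not all that is in view belongs to the job. Leave any blue, brown or white look-alike of the tall_mould alone.

How it is judged (in metres and radians):
On the way, in this order (a step that is already met when the one before it is completed fails the run):
1. the clamp knob has been turned free (value of joint clamp below 0.35 rad), for 0.1 s.
2. the jaw has been slid against the tall mould, which stands home in the V (horizontal distance between tall_mould and seat below 0.005 m and y of tall_mould in the frame of jaw_face above -0.032 m), for 0.1 s.
At the end, for the whole second after the job is handed in: The tall mould stands upright (within 3 degrees) on the jig's base plate, its axis within 4 mm of the seat point in the V; the jaw face is against it (gap under 3 mm); the clamp knob is tight (1.15 rad or more); everything is still and released (horizontal distance between tall_mould and seat below 0.004 m and z of tall_mould in the frame of seat between -0.004 and 0.004 m and angle between tall_mould's own z axis and vertical below 0.05 rad and y of tall_mould in the frame of jaw_face above -0.031 m and value of joint clamp above 1.15 rad and linear speed of tall_mould below 0.02 m/s); the robot touches nothing.
It fails at once if the tall mould was tipped over (angle between tall_mould's own z axis and vertical above 0.7 rad).
It fails at once if a short mould was moved more than 4 cm or knocked over (distance of any of short_mould_a, short_mould_b from where it was at the start of the episode above 0.04 m or angle between any of short_mould_a, short_mould_b's own z axis and vertical above 0.7 rad).
It also fails if it takes over 48 s, if anything falls off the work surface, if the arm or the gripper's body presses on something with over 40 N, if the wrist force passes 120 N, or if a joint passes its speed limit or range.

## Working session

There is one attempt and no reset: what is moved stays moved. The work goes in short steps, Python scripts to look and compute and a tool call to move; the robot and the scene stay as the last step left them, time stands still between calls to the robot, and variables do not carry over. Pictures are saved under pics/ and viewed, about 8 in all and at most 12, crops included, and the job is handed in when it is done.

Besides the shell and the picture viewer there is one more tool, called after "Emit:" as name(argument=value, ...) on one line, values as JSON. arm_command: Moves the arm, as the interface text tells. Its arguments: {"type":"object","properties":{"rows":{"type":"string"},"squeeze":{"type":"number"}},"required":["rows"]}

```bash
mkdir -p pics; ls; python3 - <<'E'
from rig import readout, eyes
import cv2,numpy as np
print(readout.observe())
for n in("scene","top"):
    im=eyes.get_image(n); cv2.imwrite(f"pics/{n}0.png",im[:,:,::-1])
    m=eyes.camera_model(n); print(n,m)
E
```

```text
pics
{'time_s': 0.0, 'q': array([-8.87683947e+01,  2.18400301e+01,  7.43842874e+01,  7.89170610e-04,
        8.38578438e+01, -1.23369868e+01]), 'qvel': array([-0.07529442, -0.00721547, -0.05574796,  0.04926591, -0.0081433 ,
        0.0394284 ]), 'joint_efforts': array([ 2.69208111e-03, -4.48464739e+01, -2.31278247e+01, -8.02697446e-05,
        4.78009722e-03,  3.86428937e-06]), 'position': array([ 0.12901902, -0.53438014,  0.2477235 ]), 'tool_rot': array([[ 9.72090104e-01,  2.34607822e-01, -1.71305396e-05],
       [ 2.34607605e-01, -9.72089099e-01,  1.43394739e-03],
       [ 3.19762864e-04, -1.39794503e-03, -9.99998972e-01]]), 'ft_force': array([-0.7830519 , -0.17075977,  0.16566838]), 'wrist_torque': array([-0.02351656, -0.00632199, -0.01575633]), 'grip_width': 0.08561285277021603}
scene {'mtx': array([[368.88745149,   0.        , 261.55432633],
       [  0.        , 368.88745149, 195.04105441],
       [  0.        ,   0.        ,   1.        ]]), 'view': array([[ 0.02658722,  0.99959793,  0.00985336,  0.0142237 ],
       [-0.72276957,  0.01241297,  0.69097762,  0.28408051],
       [ 0.69057749, -0.02549289,  0.722809  , -1.24934322],
       [ 0.        ,  0.        ,  0.        ,  1.        ]])}
top {'mtx': array([[454.75521315,   0.        , 255.36661714],
       [  0.        , 454.75521315, 196.20610321],
       [  0.        ,   0.        ,   1.        ]]), 'view': array([[-0.00400643, -0.99995766, -0.00828372, -0.04206129],
       [ 0.99407328, -0.00488252,  0.10860233, -0.49559775],
       [-0.10863818, -0.00779952,  0.99405076, -1.24760198],
       [ 0.        ,  0.        ,  0.        ,  1.        ]])}
```

```bash
python3 - <<'E'
import cv2
for n in("scene","top"):
    im=cv2.imread(f"pics/{n}0.png"); cv2.imwrite(f"pics/{n}0b.png",cv2.resize(im,(800,600),interpolation=cv2.INTER_CUBIC))
E
```

```text
(no output)
```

View pics/scene0b.png

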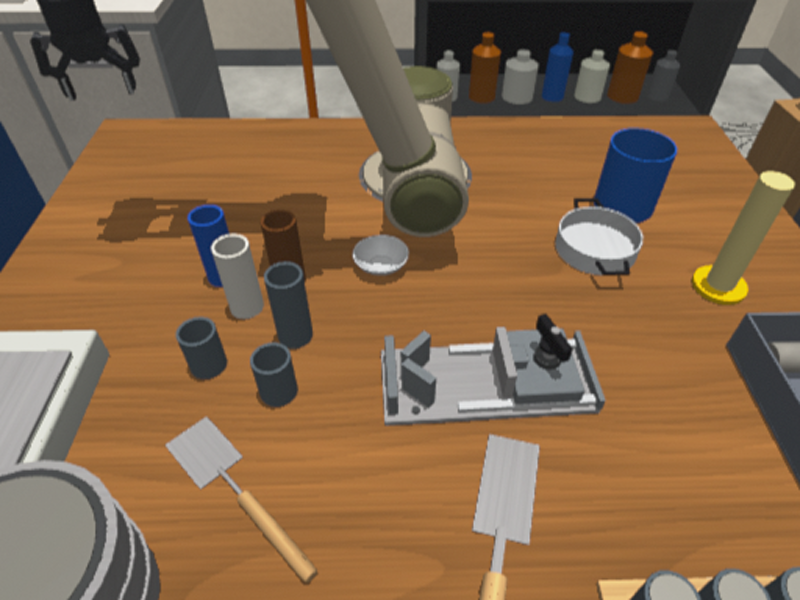

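View pics/top0b.png

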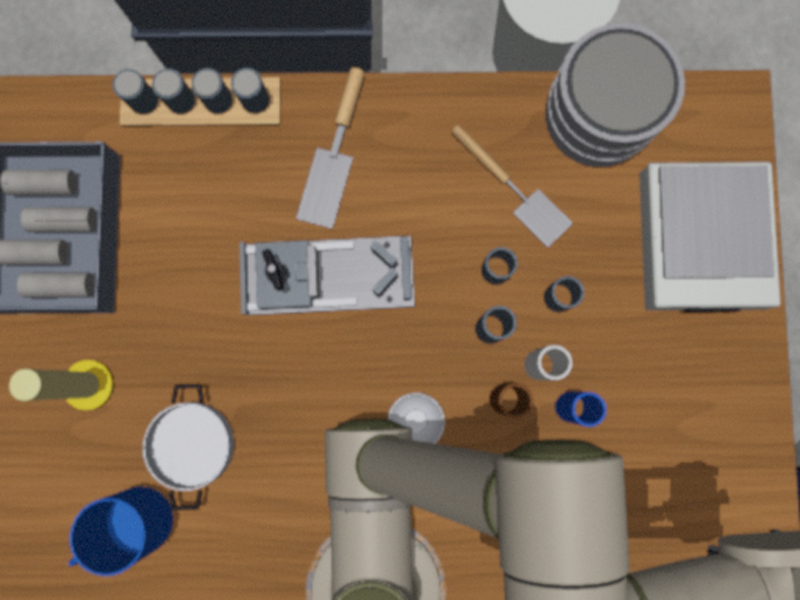

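Scene: tall mould at about (288,305), short moulds at (203,350) and (274,375). In the top view the tall one is at (497,323), and the jig spans (240-414, 237-313) with the V to the right (-y) and the knob at (275,268). I'll enlarge the top view.

```bash
python3 - <<'E'
import cv2,numpy as np
im=cv2.imread("pics/top0.png")
a=cv2.resize(im[145:205,145:275],None,fx=6,fy=6,interpolation=cv2.INTER_CUBIC)
b=cv2.resize(im[150:225,300:380],None,fx=3,fy=3,interpolation=cv2.INTER_CUBIC)
o=np.zeros((590,780,3),np.uint8);o[:360]=a;o[362:587,:240]=b
c=cv2.resize(cv2.imread("pics/scene0.png")[195:275,235:395],None,fx=2.8,fy=2.8,interpolation=cv2.INTER_CUBIC)
o[362:586,300:748]=c
cv2.imwrite("pics/crop1.png",o)
E
```

```text
(no output)
```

View pics/crop1.png

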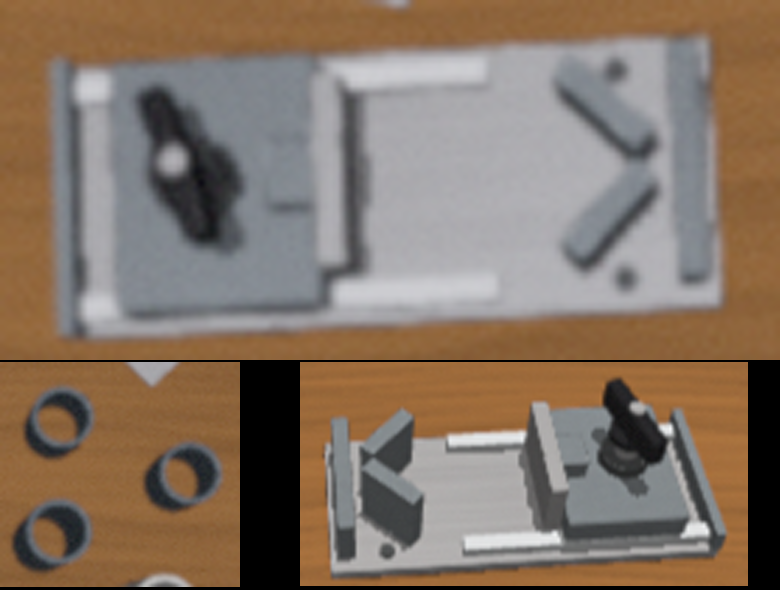

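Crop: bar runs (152,98)-(207,232), so the clamp is about 1.2 rad. The V inner faces meet near (648,161), the jaw face top is at x≈345, and the tall rim centre is near (57,531). Next I'll convert these to positions.

```bash
cat > h.py <<'E'
import numpy as np, cv2
from rig import readout, eyes
def ray(uv,z,m):
    K,V=m["mtx"],m["view"]
    d=np.linalg.inv(K)@[uv[0],uv[1],1]; d=V[:3,:3].T@(d*[1,-1,-1]); c=-V[:3,:3].T@V[:3,3]
    return c+d*(z-c[2])/d[2]
def proj(p,m):
    q=m["view"][:3,:3]@p+m["view"][:3,3]; q=m["mtx"]@(q*[1,-1,-1]); return q[:2]/q[2]
E
python3 - <<'E'
from h import *
m=eyes.camera_model("top")
A=lambda x,y:(145+x/6-.42,145+y/6-.42)
B=lambda x,y:(300+x/3-.33,150+(y-362)/3-.33)
for n,p,z in [("barA",A(152,98),.112),("barB",A(207,232),.112),("knobcap",A(173,160),.115),("Vup",A(558,82),.072),("Vup2",A(645,155),.072),("Vlo",A(568,240),.072),("apex",A(648,161),.072),
 ("jawtop up",A(345,75),.075),("jawtop lo",A(345,265),.075),("pl TR",A(708,37),.012),("pl BR",A(720,303),.012),("pl BL",A(75,335),.012),
 ("tall",B(57,531),.135),("sh1",B(60,418),.08),("sh2",B(188,474),.08),("white",(552/1.5625,362/1.5625),.135),("brown",(510/1.5625,399/1.5625),.135)]:
    print(n,np.round(ray(p,z,m)[:2]*1000))
print(np.round(eyes.camera_model("wrist")["view"],3),eyes.camera_model("wrist")["mtx"])
E
```

```text
barA [581. 180.]
barB [521. 155.]
knobcap [553. 170.]
Vup [595.   3.]
Vup2 [561. -36.]
Vlo [522.  -1.]
apex [558. -37.]
jawtop up [598. 100.]
jawtop lo [511.  99.]
pl TR [628. -65.]
pl BR [500. -70.]
pl BL [486. 235.]
tall [ 458. -207.]
sh1 [ 564. -219.]
sh2 [ 513. -332.]
white [ 392. -293.]
brown [ 333. -224.]
[[ 0.234 -0.972 -0.    -0.549]
 [ 0.938  0.226 -0.262  0.035]
 [ 0.255  0.061  0.965 -0.379]
 [ 0.     0.     0.     1.   ]] [[336.08834373   0.         255.47714912]
 [  0.         336.08834373 192.4716949 ]
 [  0.           0.           1.        ]]
```

Emit:
arm_command(rows="0 0 0 0 0 0 -7.16;0 0 0 0 0 0 -7.16;0 0 0 0 0 0 -7.16;0 0 0 0 0 0 -7.16;0 0 0 0 0 0 -7.16", squeeze=40)

```text
time_s: 0.52
position: [0.129, -0.5345, 0.248]
tool_rot: [[0.646, 0.763, -0.0], [0.763, -0.646, 0.001], [0.001, -0.001, -1.0]]
ft_force: [-0.2, 0.7, 0.3]
grip_width: 0.0853
```

Emit:
arm_command(rows="0 0 0 0 0 0 -7.16;0 0 0 0 0 0 -7.16;0 0 0 0 0 0 -7.16;0 0 0 0 0 0 -7.16;0 0 0 0 0 0 -7.16")

```text
time_s: 0.93
position: [0.129, -0.5345, 0.2479]
tool_rot: [[0.078, 0.997, -0.0], [0.997, -0.078, 0.001], [0.001, -0.0, -1.0]]
ft_force: [0.7, -0.1, 0.4]
grip_width: 0.0852
```

Emit:
arm_command(rows="0 0 0 0 0 0 -7.16;0 21 23 0 0 0 0;0 21 23 0 0 0 0;0 21 23 0 0 0 0;0 21 23 0 0 0 0")

```text
time_s: 1.35
position: [0.2182, -0.4458, 0.248]
tool_rot: [[-0.04, 0.999, -0.0], [0.999, 0.04, 0.001], [0.001, -0.0, -1.0]]
ft_force: [0.2, -0.8, 0.7]
grip_width: 0.0855
```

Emit:
arm_command(rows="0 21 23 0 0 0 0;0 21 23 0 0 0 0;0 21 23 0 0 0 0;0 21 23 0 0 0 0;0 21 23 0 0 0 0")

```text
time_s: 1.77
position: [0.329, -0.336, 0.2481]
tool_rot: [[-0.04, 0.999, -0.0], [0.999, 0.04, 0.0], [0.0, -0.0, -1.0]]
ft_force: [0.5, -1.0, 0.7]
grip_width: 0.0853
```

Emit:
arm_command(rows="0 21 23 0 0 0 0;0 21 23 0 0 0 0;0 21 23 0 0 0 0;0 21 23 0 0 0 0;0 21 23 0 0 0 0")

```text
time_s: 2.18
position: [0.4396, -0.2264, 0.2481]
tool_rot: [[-0.041, 0.999, -0.0], [0.999, 0.041, 0.0], [0.0, -0.0, -1.0]]
ft_force: [0.1, -0.3, 0.3]
grip_width: 0.0853
```

Emit:
arm_command(rows="0 21 20 0 0 0 0;0 0 0 0 0 0 0")

```text
time_s: 2.35
position: [0.46, -0.2027, 0.248]
tool_rot: [[-0.045, 0.999, 0.0], [0.999, 0.045, 0.001], [0.001, 0.0, -1.0]]
ft_force: [0.8, 0.4, -0.7]
grip_width: 0.0854
```

```bash
python3 - <<'E'
from h import *
s=readout.observe(); m=eyes.camera_model("wrist"); im=eyes.get_image("wrist")
print(s["time_s"],s["position"],s["tool_rot"].round(4),s["q"].round(1))
np.savez("w1",mtx=m["mtx"],view=m["view"]); cv2.imwrite("pics/w1.png",im[:,:,::-1])
E
```

```text
2.35 [ 0.46004825 -0.20266215  0.24798129] [[-4.48e-02  9.99e-01  2.00e-04]
 [ 9.99e-01  4.48e-02  1.40e-03]
 [ 1.40e-03  3.00e-04 -1.00e+00]] [-37.3  17.1  81.6   0.1  81.3 -39.9]
```

View pics/w1.png

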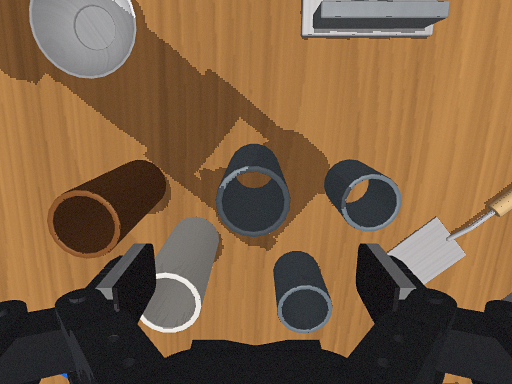

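Wrist view: tall rim spans x 217-290 and y 166-236, centred near (253.5,201). The white look-alike and the short moulds stand clear of it.

```bash
python3 - <<'E'
from h import *
m=np.load("w1.npz"); t=readout.observe()
p=ray((253.5,201),.135,m); print(p, t["tool_rot"].T@(np.array([p[0],p[1],.107])-t["position"])*1000)
for n,q in (("sh",(304,309)),("sh",(370,203))): print(ray(q,.08,m))
print(ray((170,302),.135,m))
E
```

```text
[ 0.45813365 -0.20774034  0.135     ] [ -3.57871323  -0.88476408 140.94547615]
[ 0.51399119 -0.33475974  0.08      ]
[ 0.5652814  -0.22130414  0.08      ]
[ 0.39419917 -0.29606506  0.135     ]
```

Emit:
arm_command(rows="0 -4 -1 20 0 0 0;0 0 0 32 0 0 0;0 0 0 32 0 0 0;0 0 0 32 0 0 0;0 0 0 20 0 0 0")

```text
time_s: 2.82
position: [0.4555, -0.21, 0.1095]
tool_rot: [[-0.04, 0.999, -0.003], [0.999, 0.04, 0.002], [0.002, -0.003, -1.0]]
ft_force: [-0.7, -0.5, 0.3]
grip_width: 0.0855
```

Emit:
arm_command(rows="0 0 0 12 0 0 0;0 0 0 0 0 0 0;0.4 0 0 0 0 0 0;1 0 0 0 0 0 0;1 0 0 0 0 0 0", squeeze=40)

```text
time_s: 3.23
position: [0.4576, -0.2107, 0.1017]
tool_rot: [[-0.04, 0.999, 0.002], [0.999, 0.04, -0.002], [-0.002, 0.002, -1.0]]
ft_force: [-1.9, -0.1, 2.2]
grip_width: 0.0558
```

Emit:
arm_command(rows="1 0 0 0 0 0 0;1 0 0 0 0 0 0;1 0 0 0 0 0 0;1 0 0 0 0 0 0;1 0 0 0 0 0 0")

```text
time_s: 3.65
position: [0.4576, -0.2106, 0.1017]
tool_rot: [[-0.041, 0.999, 0.002], [0.999, 0.041, -0.002], [-0.002, 0.002, -1.0]]
ft_force: [-0.0, -0.0, 6.6]
grip_width: 0.0555
```

Emit:
arm_command(rows="1 0 0 -10 0 0 0;1 0 0 -30 0 0 0;1 0 0 -35 0 0 0;1 0 0 -35 0 0 0;1 0 0 -30 0 0 0")

```text
time_s: 4.07
position: [0.4569, -0.2098, 0.2429]
tool_rot: [[-0.041, 0.999, 0.001], [0.999, 0.041, -0.001], [-0.001, 0.001, -1.0]]
ft_force: [1.6, -0.2, -2.7]
grip_width: 0.0553
```

Emit:
arm_command(rows="1 22 17 0 0 0 0;1 22 18 0 0 0 0;1 22 17 0 0 0 0;1 22 18 0 0 0 0;1 22 17 0 0 0 0")

```text
time_s: 4.48
position: [0.54, -0.0953, 0.2406]
tool_rot: [[-0.041, 0.999, 0.0], [0.999, 0.041, 0.0], [0.0, 0.0, -1.0]]
ft_force: [0.5, -0.8, -3.5]
grip_width: 0.0554
```

Emit:
arm_command(rows="1 21 17 0 0 0 0;1 0 0 0 0 0 0;1 0 0 0 0 0 0")

```text
time_s: 4.73
position: [0.5558, -0.0739, 0.2402]
tool_rot: [[-0.043, 0.999, -0.0], [0.999, 0.043, -0.0], [0.0, -0.0, -1.0]]
ft_force: [-0.7, 0.2, -3.2]
grip_width: 0.0556
```

```bash
python3 - <<'E'
from h import *
s=readout.observe(); m=eyes.camera_model("wrist"); im=eyes.get_image("wrist")
print(s["time_s"],s["position"],s["tool_rot"].round(4),s["q"].round(1),s["ft_force"],s["grip_width"])
np.savez("w2",mtx=m["mtx"],view=m["view"]); cv2.imwrite("pics/w2.png",im[:,:,::-1])
cv2.imwrite("pics/w2b.png",cv2.resize(im[:,:,::-1],(800,600),interpolation=cv2.INTER_CUBIC))
E
```

```text
4.7333 [ 0.55581483 -0.07389369  0.24019784] [[-4.290e-02  9.991e-01 -5.000e-04]
 [ 9.991e-01  4.290e-02 -0.000e+00]
 [ 0.000e+00 -5.000e-04 -1.000e+00]] [-19.7  23.2  73.4  -0.   83.4 -22.1] [-0.68524943  0.22127411 -3.17863353] 0.055637672425396814
```

View pics/w2b.png

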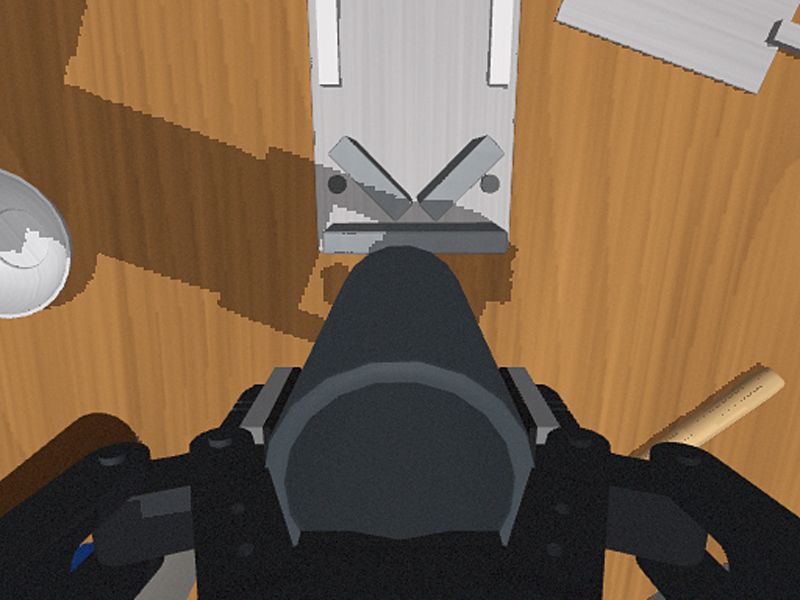

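Wrist view: the V's inner top edges run (345,137)→(410,203) and (487,136)→(420,200), meeting at about (415.5,207). The mould in hand has its far bottom edge at (401,245).

```bash
python3 - <<'E'
from h import *
m=np.load("w2.npz"); f=.64
R=lambda x,y,z: ray((x*f-.18,y*f-.18),z,m)[:2]*1000
for n,a in dict(apex=(415.5,207.5,.072),Lend=(345,137,.072),Rend=(487,136,.072),L2=(410,203,.072),R2=(420,200,.072),plL=(314,150,.012),plR=(515,150,.012),plL0=(310,5,.012),plR0=(521,5,.012),BL=(319,251,.012),BR=(513,251,.012),railL=(340,86,.022),railR=(487,86,.022),mb=(401,245,.1385)).items(): print(n,R(*a).round(1))
im=cv2.imread("pics/w2.png")[75:165,190:340]
cv2.imwrite("pics/w2c.png",cv2.resize(im,None,fx=5,fy=5,interpolation=cv2.INTER_CUBIC))
E
```

```text
apex [562.2 -33.4]
Lend [522.5   2.4]
Rend [598.6   6.1]
L2 [559. -31.]
R2 [564.5 -29.2]
plL [496.5  -4.6]
plR [626.9   1. ]
plL0 [494.  80.]
plR0 [622.   85.4]
BL [499.9 -70.8]
BR [632.2 -65.1]
railL [514.   33.7]
railR [603.9  37.5]
mb [554.5 -44. ]
```

View pics/w2c.png

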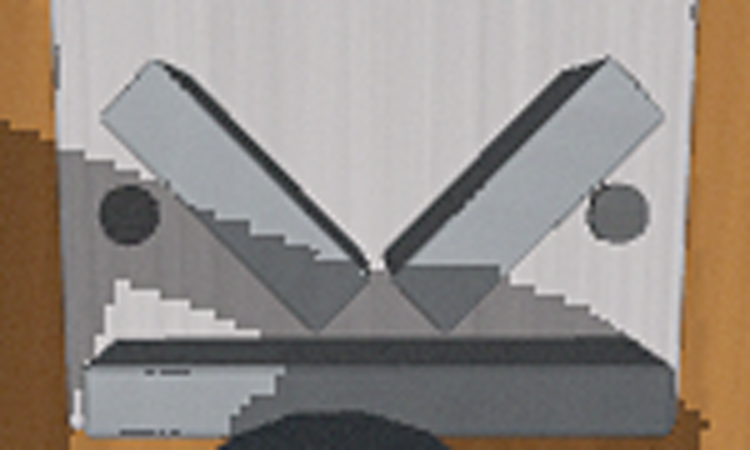

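Emit:
arm_command(rows="1 20 2 0 0 0 0;1 22 2 0 0 0 0;1 22 2 0 0 0 0;1 18 2 0 0 0 0;1 0 0 0 0 0 0")

```text
time_s: 5.2
position: [0.5598, 0.009, 0.2406]
tool_rot: [[-0.042, 0.999, -0.0], [0.999, 0.042, 0.001], [0.001, -0.0, -1.0]]
ft_force: [0.5, 0.5, -2.9]
grip_width: 0.0549
```

Emit:
arm_command(rows="1 0 0 0 0 0 0;1 0 0 20 0 0 0;1 0 0 30 0 0 0;1 0 0 20 0 0 0;1 0 0 0 0 0 0")

```text
time_s: 5.62
position: [0.559, 0.0063, 0.1668]
tool_rot: [[-0.039, 0.999, -0.006], [0.999, 0.039, 0.002], [0.002, -0.006, -1.0]]
ft_force: [1.0, 2.0, -3.3]
grip_width: 0.0552
```

```bash
python3 - <<'E'
from h import *
s=readout.observe(); m=eyes.camera_model("wrist"); im=eyes.get_image("wrist"); im2=eyes.get_image("scene")
print(s["time_s"],s["position"],s["ft_force"],s["grip_width"])
cv2.imwrite("pics/w3.png",np.hstack([im[:330,100:420],cv2.resize(im2[160:280,230:400],(468,330))])[:,:,::-1])
E
```

```text
5.6167 [0.55901884 0.00628793 0.1667606 ] [ 1.00770651  1.95304313 -3.34348208] 0.05518046371390045
```

View pics/w3.png

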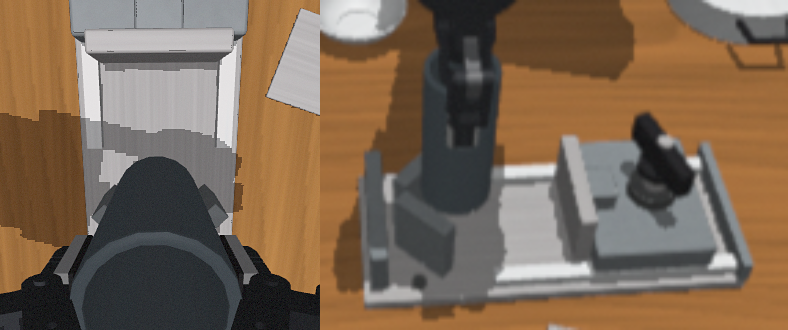

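Mould sits between the V walls, centred, with its bottom about 65 mm above the table. Shifting 2 mm off the V and lowering.

Emit:
arm_command(rows="1 2 1 0 0 0 0;1 0 0 0 0 0 0;1 0 0 15 0 0 0;1 0 0 15 0 0 0;1 0 0 10 0 0 0")

```text
time_s: 6.13
position: [0.5613, 0.0092, 0.1303]
tool_rot: [[-0.041, 0.999, 0.001], [0.999, 0.041, -0.0], [-0.0, 0.001, -1.0]]
ft_force: [-0.3, -0.2, -3.0]
grip_width: 0.0556
```

Emit:
arm_command(rows="1 0 0 8 0 0 0;1 0 0 3 0 0 0;1 0 0 0 0 0 0;1 0 0 0 0 0 0")

```text
time_s: 6.47
position: [0.5616, 0.0093, 0.1199]
tool_rot: [[-0.041, 0.999, 0.001], [0.999, 0.041, -0.0], [-0.0, 0.001, -1.0]]
ft_force: [-0.1, 0.3, -1.8]
grip_width: 0.0556
```

Emit:
arm_command(rows="1 0 0 3 0 0 0;1 0 0 1 0 0 0;1 0 0 1 0 0 0;1 0 0 0 0 0 0")

```text
time_s: 6.8
position: [0.5612, 0.0094, 0.1142]
tool_rot: [[-0.041, 0.999, -0.0], [0.999, 0.041, 0.0], [0.0, -0.0, -1.0]]
ft_force: [0.8, -0.2, -1.7]
grip_width: 0.0554
```

Emit:
arm_command(rows="1 0 0 1 0 0 0;1 0 0 0 0 0 0")

```text
time_s: 6.97
position: [0.5614, 0.0094, 0.1137]
tool_rot: [[-0.041, 0.999, 0.001], [0.999, 0.041, -0.0], [-0.0, 0.001, -1.0]]
ft_force: [-0.1, -0.1, 1.4]
grip_width: 0.0559
```

Emit:
arm_command(rows="1 0 0 1 0 0 0;1 0 0 0 0 0 0")

```text
time_s: 7.13
position: [0.5616, 0.0093, 0.1136]
tool_rot: [[-0.041, 0.999, 0.001], [0.999, 0.041, -0.0], [-0.001, 0.001, -1.0]]
ft_force: [-2.3, 0.7, 9.9]
grip_width: 0.0556
```

Emit:
arm_command(rows="1 0 0 -1 0 0 0;1 -1.5 0 0 0 0 0;1 -1 0 0 0 0 0;1 0 0 0 0 0 0")

```text
time_s: 7.47
position: [0.5616, 0.0075, 0.1139]
tool_rot: [[-0.04, 0.999, 0.001], [0.999, 0.04, 0.002], [0.002, 0.001, -1.0]]
ft_force: [-0.7, 4.7, 6.4]
grip_width: 0.0557
```

Emit:
arm_command(rows="1 -1 0 0 0 0 0;1 -1 0 0 0 0 0;1 0 0 0 0 0 0")

```text
time_s: 7.72
position: [0.5618, 0.0051, 0.1138]
tool_rot: [[-0.04, 0.999, 0.001], [0.999, 0.04, 0.001], [0.001, 0.001, -1.0]]
ft_force: [0.6, 3.6, 5.2]
grip_width: 0.0555
```

Emit:
arm_command(rows="1 -1 0 0 0 0 0;1 -1 0 0 0 0 0;1 0 0 0 0 0 0")

```text
time_s: 7.97
position: [0.5619, 0.0038, 0.114]
tool_rot: [[-0.041, 0.999, 0.001], [0.999, 0.041, 0.002], [0.002, 0.001, -1.0]]
ft_force: [-1.8, 6.1, 7.1]
grip_width: 0.0553
```

Emit:
arm_command(rows="1 -1 0 0 0 0 0;1 0 0 0 0 0 0")

```text
time_s: 8.13
position: [0.5618, 0.0036, 0.114]
tool_rot: [[-0.041, 0.999, 0.001], [0.999, 0.041, 0.004], [0.004, 0.002, -1.0]]
ft_force: [-0.5, 11.9, 7.8]
grip_width: 0.0552
```

Emit:
arm_command(rows="1 2 0 0 0 0 0;0.3 0 0 0 0 0 0;0 0 0 0 0 0 0;0 0 0 0 0 0 0;0 0 0 0 0 0 0")

```text
time_s: 8.55
position: [0.5615, 0.0035, 0.1131]
tool_rot: [[-0.04, 0.999, -0.0], [0.999, 0.04, -0.0], [-0.0, -0.0, -1.0]]
ft_force: [0.5, -0.5, -0.2]
grip_width: 0.0853
```

Emit:
arm_command(rows="0 0 0 -15 0 0 0;0 0 0 -30 0 0 0;0 0 0 -35 0 0 0;0 0 0 -30 0 0 0;0 0 0 0 0 0 0")

```text
time_s: 8.97
position: [0.5634, 0.0033, 0.2293]
tool_rot: [[-0.04, 0.999, 0.01], [0.999, 0.04, -0.002], [-0.003, 0.01, -1.0]]
ft_force: [0.7, 1.0, 0.1]
grip_width: 0.0852
```

Emit:
arm_command(rows="0 28 0 0 0 0 0;0 34 0 0 0 0 0;0 34 0 0 0 0 0;0 34 0 0 0 0 0;0 34 -1 0 0 0 0")

```text
time_s: 9.38
position: [0.5536, 0.1689, 0.2228]
tool_rot: [[-0.04, 0.999, -0.0], [0.999, 0.04, -0.0], [-0.0, -0.0, -1.0]]
ft_force: [0.8, 0.7, -0.0]
grip_width: 0.0855
```

Emit:
arm_command(rows="0 0 0 0 0 0 7;0 0 0 0 0 0 7;0 0 0 0 0 0 7;0 0 0 0 0 0 7;0 0 0 0 0 0 7")

```text
time_s: 9.8
position: [0.5538, 0.1675, 0.2227]
tool_rot: [[0.545, 0.838, -0.001], [0.838, -0.545, -0.0], [-0.001, -0.0, -1.0]]
ft_force: [-1.0, -0.5, 0.4]
grip_width: 0.0853
```

Emit:
arm_command(rows="0 0 0 0 0 0 7;0 0 0 0 0 0 7;0 0 0 0 0 0 7;0 0 0 0 0 0 7;0 0 0 0 0 0 7")

```text
time_s: 10.22
position: [0.5538, 0.1674, 0.2227]
tool_rot: [[0.927, 0.374, -0.001], [0.374, -0.927, -0.0], [-0.001, 0.0, -1.0]]
ft_force: [-0.3, -0.0, 0.4]
grip_width: 0.085
```

Emit:
arm_command(rows="0 0 0 0 0 0 0;0 0 0 0 0 0 0")

```text
time_s: 10.38
position: [0.5538, 0.1675, 0.2229]
tool_rot: [[0.924, 0.383, -0.001], [0.383, -0.924, -0.0], [-0.001, -0.0, -1.0]]
ft_force: [0.3, 1.0, -0.0]
grip_width: 0.0854
```

```bash
python3 - <<'E'
from h import *
s=readout.observe(); m=eyes.camera_model("wrist"); im=eyes.get_image("wrist")
print(s["time_s"],s["position"],s["tool_rot"].round(3),s["q"].round(1),s["ft_force"])
np.savez("w4",mtx=m["mtx"],view=m["view"]); cv2.imwrite("pics/w4.png",cv2.resize(im[:,:,::-1],(800,600),interpolation=cv2.INTER_CUBIC))
E
```

```text
10.3833 [0.55381387 0.16751905 0.22287792] [[ 0.924  0.383 -0.001]
 [ 0.383 -0.924 -0.   ]
 [-0.001 -0.    -1.   ]] [ 5.1 25.8 72.2 -0.  82.1 72.6] [ 0.34564719  0.99752581 -0.02472647]
```

View pics/w4.png

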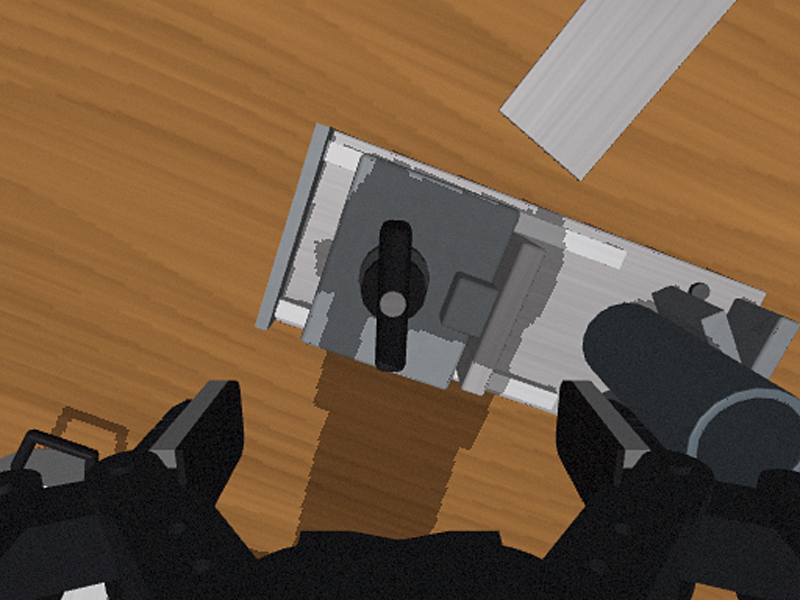

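Mould stands in the V. The bar runs (397,222)-(390,370), so it is nearly parallel to the pads; its middle is near (393.5,297).

```bash
python3 - <<'E'
from h import *
m=np.load("w4.npz"); f=.64; s=readout.observe()
R=lambda x,y,z: ray((x*f-.18,y*f-.18),z,m)
a=R(397,222,.112);b=R(390,370,.112);c=(a+b)/2
d=a-b; print(a,b,c,np.linalg.norm(d),np.degrees(np.arctan2(d[1],d[0])))
T=s["tool_rot"]; print("tool yaw",np.degrees(np.arctan2(T[1,0],T[0,0])),"rel",T.T@(np.r_[c[:2],.100]-s["position"])*1000)
print(s["position"], R(392,303,.125), R(393,285,.084))
E
```

```text
[0.58829836 0.18357357 0.112     ] [0.52078509 0.15936938 0.112     ] [0.55454173 0.17147148 0.112     ] 0.07172087614250763 19.723269501245905
tool yaw 22.53858647682469 rel [  2.20792416  -3.36711329 122.98799765]
[0.55384459 0.16753149 0.22298882] [0.55581196 0.17250193 0.125     ] [0.55430379 0.17189515 0.084     ]
```

Emit:
arm_command(rows="0 2 -3.5 0 0 0 0;0 0 0 15 0 0 2.8;0 0 0 30 0 0 0;0 0 0 30 0 0 0;0 0 0 26 0 0 0")

```text
time_s: 10.85
position: [0.554, 0.1719, 0.1207]
tool_rot: [[0.942, 0.336, -0.0], [0.336, -0.942, -0.0], [-0.0, -0.0, -1.0]]
ft_force: [1.6, 0.3, -0.4]
grip_width: 0.0856
```

Emit:
arm_command(rows="0 0 0 18 0 0 0;0 0 0 0 0 0 0;0 0 0 0 0 0 0;0.5 0 0 0 0 0 0;1 0 0 0 0 0 0", squeeze=60)

```text
time_s: 11.27
position: [0.5551, 0.1719, 0.1059]
tool_rot: [[0.942, 0.335, 0.003], [0.335, -0.942, 0.0], [0.003, 0.001, -1.0]]
ft_force: [-0.4, -0.1, -0.7]
grip_width: 0.0637
```

Emit:
arm_command(rows="1 0 0 0 0 0 0;1 0 0 0 0 0 0;1 0 0 0 0 0 0;1 0 0 0 0 0 0;1 0 0 0 0 0 0")

```text
time_s: 11.68
position: [0.555, 0.1715, 0.1055]
tool_rot: [[0.942, 0.335, 0.002], [0.335, -0.942, -0.0], [0.002, 0.001, -1.0]]
ft_force: [-1.1, -1.5, 6.7]
grip_width: 0.0139
```

Emit:
arm_command(rows="1 0 0 0 0 0 -5;1 0 0 0 0 0 -5;1 0 0 0 0 0 -5;1 0 0 0 0 0 -5;1 0 0 0 0 0 -5")

```text
time_s: 12.1
position: [0.5546, 0.172, 0.1055]
tool_rot: [[0.71, 0.704, 0.002], [0.704, -0.71, 0.001], [0.002, 0.0, -1.0]]
ft_force: [-2.6, 2.2, 7.9]
grip_width: 0.0135
```

Emit:
arm_command(rows="1 0 0 0 0 0 -6;1 0 0 0 0 0 -6;1 0 0 0 0 0 -6;1 0 0 0 0 0 -6;1 0 0 0 0 0 -6")

```text
time_s: 12.52
position: [0.554, 0.1721, 0.1054]
tool_rot: [[0.262, 0.965, 0.0], [0.965, -0.262, 0.001], [0.001, -0.0, -1.0]]
ft_force: [-4.9, 1.6, 9.2]
grip_width: 0.0136
```

Emit:
arm_command(rows="1 0 0 0 0 0 -5;1 0 0 0 0 0 -5;1 0 0 0 0 0 -2;1 0 0 0 0 0 0;1 0 0 0 0 0 0")

```text
time_s: 12.93
position: [0.5537, 0.1721, 0.1054]
tool_rot: [[0.06, 0.998, -0.001], [0.998, -0.06, 0.001], [0.001, -0.001, -1.0]]
ft_force: [-6.0, 1.6, 9.3]
grip_width: 0.0138
```

```bash
python3 - <<'E'
from h import *
s=readout.observe(); print(s["wrist_torque"],s["ft_force"],s["position"],s["tool_rot"].round(3),s["q"])
im=eyes.get_image("top"); im2=eyes.get_image("scene")
cv2.imwrite("pics/t5.png",np.hstack([cv2.resize(im[130:220,140:280],(400,257)),cv2.resize(im2[150:280,230:400],(336,257))])[:,:,::-1])
E
```

```text
[0.29401617 1.03199502 0.10565895] [-6.00638036  1.60088965  9.26509844] [0.55372383 0.17209941 0.10542664] [[ 0.06   0.998 -0.001]
 [ 0.998 -0.06   0.001]
 [ 0.001 -0.001 -1.   ]] [5.55785123e+00 3.25896991e+01 8.13955486e+01 4.21747872e-02
 6.60487263e+01 8.97629904e+00]
```

View pics/t5.png

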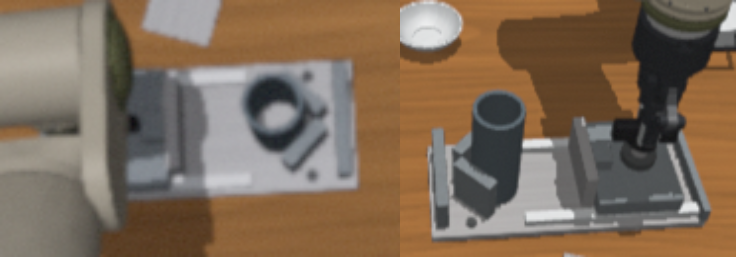

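Emit:
arm_command(rows="1 -5 0.5 0 0 0 0;1 -12 1.2 0 0 0 0;1 -12 1.2 0 0 0 0;1 -12 1.3 0 0 0 0;1 0 0 0 0 0 0")

```text
time_s: 13.45
position: [0.5557, 0.1289, 0.1055]
tool_rot: [[0.061, 0.998, -0.001], [0.998, -0.061, -0.001], [-0.001, -0.001, -1.0]]
ft_force: [-5.3, -2.0, 9.7]
grip_width: 0.014
```

Emit:
arm_command(rows="1 -10 1 0 0 0 0;1 -6 0.6 0 0 0 0;1 -2 0.2 0 0 0 0;1 0 0 0 0 0 0")

```text
time_s: 13.78
position: [0.5565, 0.1119, 0.1054]
tool_rot: [[0.061, 0.998, -0.0], [0.998, -0.061, -0.0], [-0.0, -0.0, -1.0]]
ft_force: [-4.6, -1.5, 8.8]
grip_width: 0.0138
```

Emit:
arm_command(rows="1 -2 0.2 0 0 0 0;1 -2 0.2 0 0 0 0;1 0 0 0 0 0 0")

```text
time_s: 14.03
position: [0.5566, 0.1084, 0.1054]
tool_rot: [[0.06, 0.998, -0.0], [0.998, -0.06, 0.0], [0.0, -0.0, -1.0]]
ft_force: [-4.1, -0.5, 9.4]
grip_width: 0.0138
```

Emit:
arm_command(rows="1 -1.5 0.2 0 0 0 0;1 0 0 0 0 0 0;1 0 0 0 0 0 0")

```text
time_s: 14.28
position: [0.5567, 0.107, 0.1055]
tool_rot: [[0.06, 0.998, -0.0], [0.998, -0.06, 0.0], [0.0, -0.0, -1.0]]
ft_force: [-5.9, -0.2, 9.6]
grip_width: 0.0141
```

Emit:
arm_command(rows="1 -1.5 0.2 0 0 0 0;1 0 0 0 0 0 0;1 0 0 0 0 0 0")

```text
time_s: 14.53
position: [0.5567, 0.1065, 0.1054]
tool_rot: [[0.06, 0.998, -0.0], [0.998, -0.06, 0.002], [0.002, -0.0, -1.0]]
ft_force: [-4.9, 5.2, 10.3]
grip_width: 0.0137
```

Contact at y≈0.1067. I'll press a little more.

Emit:
arm_command(rows="1 -1 0.1 0 0 0 0;1 0 0 0 0 0 0;1 0 0 0 0 0 0")

```text
time_s: 14.78
position: [0.5567, 0.1063, 0.1055]
tool_rot: [[0.06, 0.998, 0.0], [0.998, -0.06, 0.003], [0.003, -0.0, -1.0]]
ft_force: [-4.7, 10.5, 8.6]
grip_width: 0.0135
```

Emit:
arm_command(rows="1 -1 0.1 0 0 0 0;1 0 0 0 0 0 0;1 0 0 0 0 0 0")

```text
time_s: 15.03
position: [0.5567, 0.1062, 0.1054]
tool_rot: [[0.06, 0.998, 0.0], [0.998, -0.06, 0.005], [0.005, -0.0, -1.0]]
ft_force: [-4.8, 15.6, 8.5]
grip_width: 0.0138
```

Emit:
arm_command(rows="1 0 0 0 0 0 6;1 0 0 0 0 0 6;1 0 0 0 0 0 6;1 0 0 0 0 0 6;1 0 0 0 0 0 6")

```text
time_s: 15.45
position: [0.5574, 0.1059, 0.1055]
tool_rot: [[0.555, 0.832, 0.002], [0.832, -0.555, 0.004], [0.005, -0.001, -1.0]]
ft_force: [-0.4, 13.0, 6.9]
grip_width: 0.0139
```

Emit:
arm_command(rows="1 0 0 0 0 0 6;1 0 0 0 0 0 6;1 0 0 0 0 0 6;1 0 0 0 0 0 6;1 0 0 0 0 0 6")

```text
time_s: 15.87
position: [0.5579, 0.1054, 0.1055]
tool_rot: [[0.897, 0.443, 0.003], [0.443, -0.897, 0.003], [0.004, -0.002, -1.0]]
ft_force: [0.8, 9.6, 4.6]
grip_width: 0.0138
```

Emit:
arm_command(rows="1 0 0 0 0 0 6;1 0 0 0 0 0 6;1 0 0 0 0 0 4;1 0 0 0 0 0 0;1 0 0 0 0 0 0")

```text
time_s: 16.28
position: [0.558, 0.105, 0.1056]
tool_rot: [[0.983, 0.182, 0.003], [0.182, -0.983, 0.003], [0.004, -0.002, -1.0]]
ft_force: [2.5, 9.4, 5.5]
grip_width: 0.0143
```

```bash
python3 - <<'E'
from h import *
s=readout.observe(); T=s["tool_rot"]; print(s["wrist_torque"],s["ft_force"],s["position"],np.degrees(np.arctan2(T[1,0],T[0,0])),s["q"].round(1))
E
```

```text
[ 1.51801379 -0.1105333  -0.02782242] [2.52661375 9.43076745 5.50175366] [0.55803641 0.10495984 0.10557528] 10.51374960136154 [-1.4 31.5 83.6  0.2 64.7 78. ]
```

Emit:
arm_command(rows="1 0 -1.5 0 0 0 0;0.6 0 0 0 0 0 0;0.4 0 0 0 0 0 0;0.4 0 0 0 0 0 0;0.4 0 0 0 0 0 0")

```text
time_s: 16.7
position: [0.5568, 0.1048, 0.1041]
tool_rot: [[0.983, 0.183, -0.001], [0.183, -0.983, 0.0], [-0.001, -0.0, -1.0]]
ft_force: [-0.8, -0.5, -0.0]
grip_width: 0.0511
```

Emit:
arm_command(rows="0.4 0 0 -10 0 0 0;0.4 0 0 -25 0 0 0;0.4 0 0 -35 0 0 0;0.4 0 0 -35 0 0 0;0.4 0 0 -35 0 0 0")

```text
time_s: 17.12
position: [0.5565, 0.1049, 0.2467]
tool_rot: [[0.983, 0.183, -0.0], [0.183, -0.983, 0.0], [-0.0, -0.0, -1.0]]
ft_force: [0.2, 0.4, 0.1]
grip_width: 0.0516
```

Emit:
arm_command(rows="0.4 -20 -20 0 0 0 0;0.4 -20 -25 0 0 0 0;0.4 -20 -25 0 0 0 0;0.4 0 0 0 0 0 0;0.4 0 0 0 0 0 0")

```text
time_s: 17.53
position: [0.4844, 0.1635, 0.2454]
tool_rot: [[0.983, 0.185, 0.001], [0.185, -0.983, 0.0], [0.001, 0.0, -1.0]]
ft_force: [0.4, -0.6, 0.4]
grip_width: 0.0512
```

```bash
python3 - <<'E'
from h import *
s=readout.observe(); T=s["tool_rot"]; print(s["time_s"],s["ft_force"],s["position"])
m=eyes.camera_model("wrist");im=eyes.get_image("wrist");im2=eyes.get_image("scene");im3=eyes.get_image("top")
np.savez("w6",mtx=m["mtx"],view=m["view"])
o=np.zeros((600,800,3),np.uint8)
o[:300,:400]=cv2.resize(im,(400,300));o[:300,400:]=cv2.resize(im2[150:285,230:410],(400,300));o[300:,:]=cv2.resize(im3[130:220,140:380],(800,300),interpolation=cv2.INTER_CUBIC)
cv2.imwrite("pics/f6.png",o[:,:,::-1])
E
```

```text
17.5333 [ 0.44873475 -0.63040363  0.4148512 ] [0.48438466 0.16345366 0.24537391]
```

View pics/f6.png

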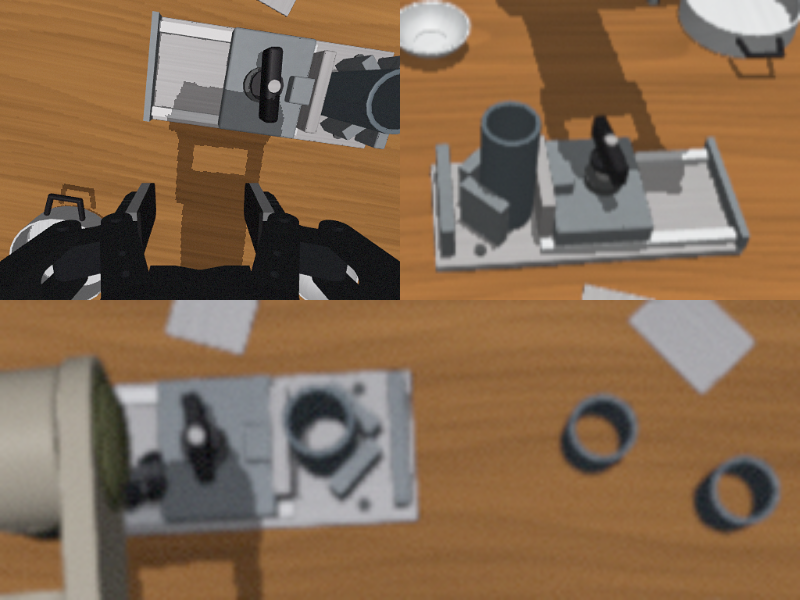

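Jaw is against the mould and the mould is upright in the V. The bar runs (272,49)-(268,121) in the wrist panel. I'll check its angle and the mould's position in numbers.

```bash
python3 - <<'E'
from h import *
m=np.load("w6.npz"); R=lambda x,y,z: ray((x*1.28,y*1.28),z,m)
a=R(272,49,.112);b=R(268,121,.112);d=a-b
print(a,b,"clamp",np.radians(92.4-np.degrees(np.arctan2(d[1],d[0]))))
t=eyes.camera_model("top"); p=(140+319*.3,130+(431-300)*.3)
print("mould rim top",ray(p,.147,t), "jaw face top",ray((140+291*.3,130+132*.3),.075,t), "knob",(a+b)/2)
E
```

```text
[0.5878527  0.11475752 0.112     ] [0.52187335 0.10150847 0.112     ] clamp 1.4145137318618985
mould rim top [0.55164387 0.00473954 0.147     ] jaw face top [0.56316753 0.03125179 0.075     ] knob [0.55486302 0.108133   0.112     ]
```

Clamp reads about 1.41 rad, which is tight. The rim's x reading is about 9 mm off, so I'll check for lean by overlaying an ideal upright tube.

```bash
python3 - <<'E'
from h import *
an=np.linspace(0,2*np.pi,60); out=[]
for n in("top","scene"):
    m=eyes.camera_model(n); im=eyes.get_image(n)[:,:,::-1]
    c=np.array([.5605,.008]); u=proj(np.r_[c,.08],m).astype(int)-[32,42]; f=7
    big=cv2.resize(im[u[1]:u[1]+84,u[0]:u[0]+56],None,fx=f,fy=f,interpolation=cv2.INTER_CUBIC)
    raw=big.copy()
    for z in(.012,.147):
        q=np.array([(proj(np.r_[c+.028*np.array([np.cos(t),np.sin(t)]),z],m)-u+.5)*f-.5 for t in an])
        cv2.polylines(big,[q.astype(np.int32)],True,(0,0,255) if z>.1 else (0,255,255),1)
    out.append(big)
cv2.imwrite("pics/lean.png",np.hstack(out)); print(np.hstack(out).shape)
E
```

```text
(588, 784, 3)
```

View pics/lean.png

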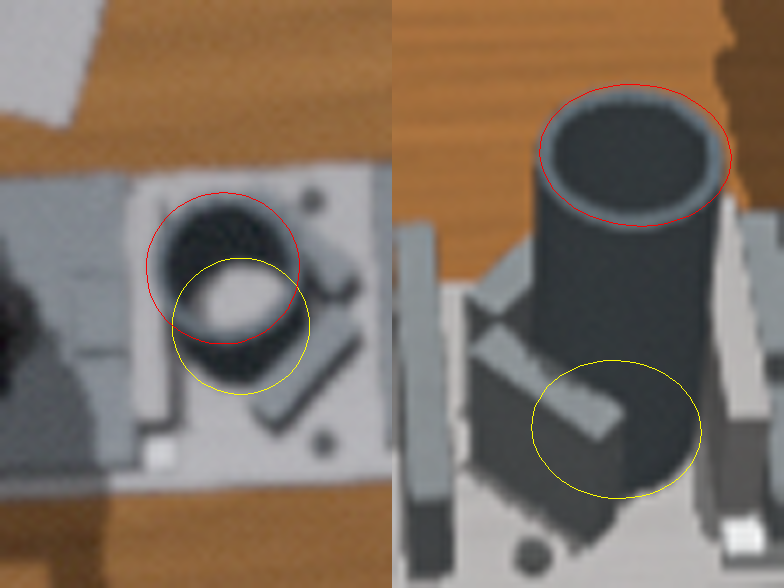

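The upright-tube outlines match the rim and base in both views to within about 2 mm, so there is no lean. Handing in.

```bash
python3 -c "
from rig import env,readout
print(readout.observe()['time_s']); env.close_job()"
```

```text
17.7833
the job is handed in; nothing more can be done
```

I stood the tall mould in the V, freed the clamp knob, slid the jaw up until it pressed on the mould with about 15 N, and tightened the knob again. Then I let go and backed the arm off. I handed the job in at 17.8 s; no verdict was reported.

**Last checks:**
- **Clamp:** the knob reads about 1.41 rad from the wrist image, above the 1.15 needed.
- **Mould:** it stands in the V with the jaw face against it. Outlines of an upright tube matched its rim and base in the top and scene views to within about 2 mm.
- **Short moulds:** both were still standing; I did not measure their final positions.
- **Release:** the force on the tool was near zero and the gripper was clear of everything.

**Disagreements:**
- **Lean:** a first rough reading of the rim from a small crop suggested it was about 9 mm off. The outline check did not support that, so I put it down to a misread pixel.
- **Seat position:** my estimates of the seat differed by up to about 6 mm between views, so I relied on feeling the mould touch the V walls and the jaw.

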